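# Check a piece of fudge for grain under the hand lens

### The job

Check the piece of fudge on the white inspection stand for sugar grain: raise the stand's folded lamp lid to 70 degrees for a raking light and let go of it, then take the hand lens by its handle and hold it level over the middle of the piece, with the lens at the height of the red pointer on the stand's rule. Keep it steady there for two seconds and finish while still holding it, with the lens touching nothing but your gripper. Touch neither the fudge nor the pointer, and leave the other things on the table where they are.

Things in the scene. Friction and masses are not known exactly. Their poses are not given: they have to be found in the camera images.
- stand: white inspection stand, fixed: base 210 (x, from -100 to +110) x 176 x 26 mm with side rails, 13 mm thick at y = +-80 mm, up to 56 mm; open in front (-x). Origin on the table under its middle, z up. Round sample plate, 68 mm, at x = -15, y = 0, its top at 30 mm; the grey lamp lid folds down over it. A flat upright steel rule at x = -15, y = -105 mm (foot to y = -120) rises to 199 mm
- lamp_lid (a joint): lamp lid angle in rad: 0 folded down flat, growing as its front rises; 1.22 is 70 degrees (red tick on the quadrant at the hinge's right end); stop at 1.9. Stiff friction hinge: it stays where it is left; about 5 N at the handle moves it. The lid is a plate 175 mm from hinge to front edge, 144 mm wide, 14 mm thick, its underside level with the hinge axis
- lid_hinge (a point): point on the lid's hinge axis at mid width, 100 mm behind (+x) the stand's origin, 60 mm above the table; the axis runs along the stand's y; axes as the stand's
- lid_grip (a point): gripping point in the middle of the lid's black lifting handle: a flat bar 26 mm wide (along the hinge), 10 mm thick, reaching 47 mm out from the middle of the front edge. The point is 30 mm out from the edge, 205 mm from the hinge axis, 6 mm above the underside plane; x runs to the hinge, y along it. Pinched across its width from above, the bar turns between the pads as the lid rises
- focus_mark (a point): tip of the red pointer on the upright rule: the height where the middle of the glass belongs (115 to 145 mm above the table, differs each time). The tip points at the middle of the sample plate from 76 mm to its right (stand's -y). The pointer block, 27 mm wide and 12 mm high, slides on the rule if knocked
- fudge: loose tan piece of fudge, 30 x 30 x 20 mm, lying on the sample plate under the lid; origin in the middle of its underside, 30 mm above the table, its top 50 mm above the table
- loupe: loose hand lens lying flat on the green board, about 130 g: round aluminium frame 72 mm across, 20 mm high, clear glass, straight black handle. Origin at the middle of the frame's underside; x points from the handle to the lens, z up. The flat-sided handle, 18 mm wide and 20 mm high (z 0 to 20), runs from x = -48 to -142 mm. It balances about 55 mm behind the lens middle
- lens_centre (a point): middle of the glass of the hand lens, 10 mm above the underside of its frame; axes as the hand lens
- lens_handle (a point): middle of the handle's gripping length, 88 mm behind the lens middle on the handle's centre line, 10 mm above its underside; axes as the hand lens
- board: green cutting board, fixed, 260 x 260 x 12 mm, origin under its middle; the hand lens and the colour bottle are on it
- colour_bottle: small loose red bottle, 32 mm across, 65 mm high, standing near the far edge of the board; leave alone; origin under its middle
- extract_bottle: loose amber bottle, 52 mm across, 150 mm high, at the left; leave alone; origin under its middle
- sugar_jar: loose clear jar, 76 mm across, 110 mm high, at the right; leave alone; origin under its middle
- steel_cup: loose small steel bowl, 80 mm across, 50 mm high, at the back; leave alone; origin under its middle
- spatula: loose spatula 260 mm long lying at the left; leave alone; origin under its middle
- bench_scraper: loose steel bench scraper, 105 x 150 mm and 20 mm high, lying at the right; leave alone; origin under its middle
Not all that is in view belongs to the job. What is shaped like the loupe but blue is not meant.

How it is judged:
By the outcome, as a careful person would: the job done as asked, in the order asked, and still so for the second after the job is handed in, while the arm keeps its last pose, push and grip.
It also fails if it takes over 66 s, if anything falls off the work surface, if the arm or the gripper's body presses on something with over 40 N, if the wrist force passes 120 N, or if a joint passes its speed limit or range.

### The arm

A 6-joint arm with a two-finger parallel gripper is mounted at the origin on the work surface. World frame = base frame: x ahead of the robot, y to its left, z up, the work surface at z = 0. Lengths are in m, angles in degrees, forces in N, time in s.
With the tool pointing down it reaches from about 0.3 to 0.75 m from the base axis. Payload 8.5 kg.
Tool frame: the origin (TCP) lies midway between the tips of the shut fingers; the grasp point (between the pads) lies env.tcp_to_grasp behind it (env.tcp_to_grasp is the distance from the TCP to the grasp point, in m); z points along the fingers, y is the line along which they close (so a half turn about z gives the same grasp; the last joint's range is limited). The gripper opens to 85 mm and grips with 20 to 120 N. Pads are 22 mm wide; open, the fingers measure 114 mm over their backs; the gripper's body (76 mm by 85 mm) begins 54 mm behind the grasp point. The pads swing forward as they close: fully open they stand 13 mm farther back than shut.
Start: joints at [-12.336, 21.807, 74.336, -0, 83.858, -12.336], TCP at [0.55, 0, 0.231] pointing down, gripper open.
Joint ranges: [-178.18, 178.18], [-50.72, 133.34], [12.68, 142.11], [-81.47, 261.47], [9.98, 163.14], [-165.26, 165.26]. Speed limits (degrees/s): [136.94, 136.94, 180, 180, 180, 180].

### API

Orientations are given as a 3x3 rotation matrix whose columns are the frame's x, y, z axes.
In Python, from rig import observe, optics, job, env gives the robot as it stands. The module is installed in compiled form; this text tells all that it offers.
- The arm moves only by the shell command python3 -m jog 'ROWS' [FORCE]. ROWS is JSON, a list of rows, each a list of 7 numbers: the turn, a rotation vector about the tool's x, y, z in rad, then the shift along the tool's x, y, z in m, then the opening in per cent of the stroke, from 0 (shut) to 100 (fully open). A call has 1 to 10 rows; each row shifts and turns the commanded pose from where the row before left it, along the tool's axes as they then stand; what a row does not reach is not made up. A row lasts 1/8 s, in which the tool goes at most 62.5 mm and 10.7 degrees, less where a joint would pass 70% of its speed; a pose out of reach is approached as far as the arm can. A call is refused whole if a number of a shift passes 0.0625 or a number of a turn 0.188, either way. A call with a gripper value outside its range is refused whole. The fingers move at their own pace and stop on an object; FORCE is the grip in N (left out, the last holds). Time passes only in rows, so rows that do not move let the fingers close. It gives the time, the measured TCP pose, the force, the opening and the grip force at its end, in the units of the state.
- observe(): the state, without advancing time (a new reading comes with each control period).
- optics.get_image(name): name is "scene" or "side" or "wrist"; returns a dict with "pixels" (384x512x3 uint8, red, green, blue), "mtx" (3x3 intrinsics, pixels), "rvec" (rotation vector, rad) and "tvec" (3), from world to camera coordinates, as OpenCV has them. Camera axes: x right, y down, z forward; pixel columns grow to the right and rows downward; lengths in m; the calibration is good to about 2 mm. A picture is of the moment at which its call begins. There is no depth.
- job.close_job(): hands the job in; it is judged then, once.
The state is a dict: "time_s": time; "q": joint angles; "qvel": joint speeds; "joint_efforts": joint torques, N m; "position": TCP position; "tool_rot": TCP orientation; "ft_force": force on the tool from outside, world axes, zero at the start; "wrist_torque": the same for the moment, N m; "grip_width": finger opening in m; "gripper_force": force on a finger pad.
Only numpy, scipy, OpenCV 4.12 (cv2) and the standard library are available. Lean on these libraries where they do the work, as an engineer would, in place of code of your own. Each camera call takes 0.05 s, during which the arm holds its last target. There are 200 camera calls.

## Working session

There is one attempt and no reset: what is moved stays moved. The work goes in short steps, Python scripts to look and compute and a shell command to move; the robot and the scene stay as the last step left them, time stands still between calls to the robot, and variables do not carry over. Pictures are saved under pics/ and viewed, at most 10 in all, crops included, and the job is handed in when it is done.

```bash
mkdir -p pics
cat > h.py <<'E'
import numpy as np, cv2
from rig import observe, optics, job, env
def cam(n):
    d=optics.get_image(n); R=cv2.Rodrigues(np.array(d['rvec'],float))[0]
    return d['pixels'],np.array(d['mtx'],float),R,np.array(d['tvec'],float).ravel()
def save(n,f):
    c=cam(n); cv2.imwrite('pics/'+f,c[0][:,:,::-1]); np.savez('pics/'+f[:-4]+'.npz',K=c[1],R=c[2],t=c[3],im=c[0]); return c
def ld(f):
    d=np.load('pics/'+f+'.npz'); return d['im'],d['K'],d['R'],d['t']
def ray(c,u,v):
    d=c[2].T@np.linalg.solve(c[1],[u,v,1]); return -c[2].T@c[3],d
def atz(c,u,v,z):
    o,d=ray(c,u,v); return o+d*(z-o[2])/d[2]
def proj(c,p):
    q=c[1]@(c[2]@np.asarray(p,float)+c[3]); return q[:2]/q[2]
def tri(c1,p1,c2,p2):
    o1,d1=ray(c1,*p1);o2,d2=ray(c2,*p2)
    s=np.linalg.lstsq(np.c_[d1,-d2],o2-o1,rcond=None)[0]
    a=o1+d1*s[0];b=o2+d2*s[1]; return (a+b)/2,np.linalg.norm(a-b)
E
python3 - <<'E'
from h import *
ims=[save(n,n+'0.png') for n in ('scene','side','wrist')]
for n,c in zip('abc',ims): print(n,-c[2].T@c[3],c[2][2])
print(env.tcp_to_grasp, observe())
E
```

```text
a [ 1.2197579  -0.58709377  0.98654962] [-0.5174932   0.47657753 -0.71068603]
b [0.39781686 1.10405319 1.27203881] [ 0.11705329 -0.67163069 -0.73158099]
c [0.55016583 0.072015   0.3748009 ] [-0.00124756 -0.28228764 -0.959329  ]
0.0187 {'time_s': 0.15, 'q': array([-1.23375560e+01,  2.18311067e+01,  7.43737339e+01,  7.26386974e-04,
        8.38574946e+01, -1.23337069e+01]), 'qvel': array([-0.0083865 , -0.15130644, -0.21150513, -0.05449201, -0.01568718,
       -0.05922747]), 'joint_efforts': array([ 1.94521621e-03, -4.48624384e+01, -2.31344014e+01, -1.86937300e-04,
        3.77541786e-03, -1.65174959e-05]), 'position': array([5.49768497e-01, 3.45863249e-05, 2.30869279e-01]), 'tool_rot': array([[ 6.86725199e-05,  9.99999436e-01, -1.06013565e-03],
       [ 9.99999968e-01, -6.84130584e-05,  2.44778030e-04],
       [ 2.44705365e-04, -1.06015243e-03, -9.99999408e-01]]), 'ft_force': array([ 0.61156458, -0.24725081,  0.02191949]), 'wrist_torque': array([-0.0382778 , -0.03599153,  0.00107026]), 'gripper_force': 0.0, 'grip_width': 0.0848821886937462}
```

View pics/scene0.png

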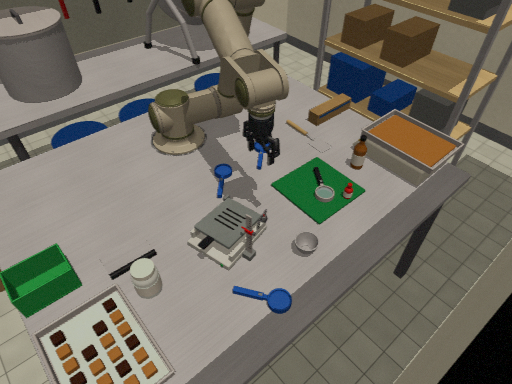

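View pics/side0.png

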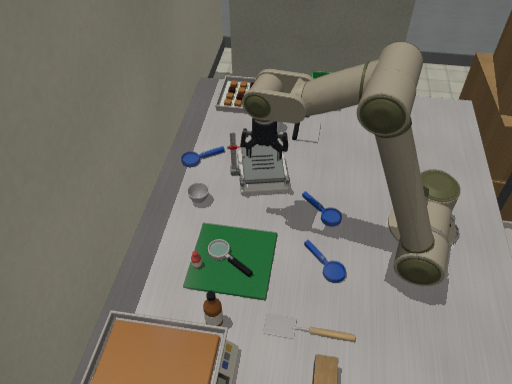

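The scene picture shows the stand at about (230,230), with its black lid handle at (205,243), the red pointer at (248,230), the loupe at (322,188) on the board and blue decoys. The side picture shows the same: the arm partly hides the stand at (263,165), and the loupe is at (220,248).

Run:
```python
from h import *
a=ld('scene0')[0][:,:,::-1]; b=ld('side0')[0][:,:,::-1]
z=lambda im,x,y,w,h,s: cv2.resize(im[y:y+h,x:x+w],None,fx=s,fy=s,interpolation=cv2.INTER_CUBIC)
# A: scene stand (180,190) 100x75 x4 ; B: scene board (270,150) 100x75 ; C: side stand (220,125) ; D side board(180,220)
o=np.vstack([np.hstack([z(a,180,190,100,75,4),z(a,270,150,100,75,4)]),np.hstack([z(b,220,125,100,75,4),z(b,180,220,100,75,4)])])
cv2.imwrite('pics/crop0.png',o)
```

```text
(no output)
```

View pics/crop0.png

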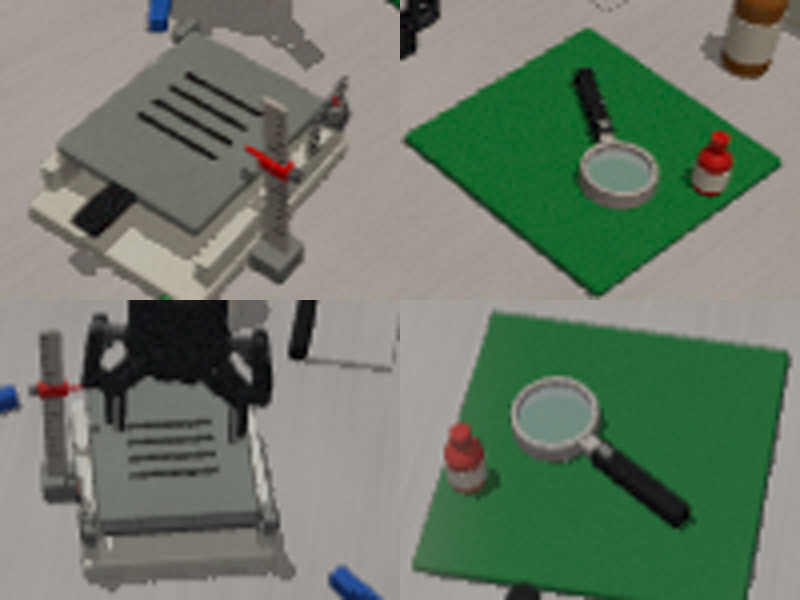

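```bash
cat > fit.py <<'E'
from h import *
from scipy.optimize import least_squares
A=ld('scene0');B=ld('side0')
a=lambda x,y:(180+x/4,190+y/4); b=lambda x,y:(220+x/4,125+(y-300)/4)
obs=[(A,(-75,72,74),a(60,145)),(A,(-75,-72,74),a(196,231)),(A,(-122,13,71),a(74,222)),(A,(-122,-13,71),a(97,236)),
(A,(-100,88,26),a(30,212)),(A,(-15,-105,199),a(271,100)),(B,(-15,-105,199),b(50,335)),(B,(110,88,0),b(285,583)),(B,(110,-88,0),b(88,583))]
def W(p,l):
    c,s=np.cos(p[2]),np.sin(p[2]); l=np.array(l)/1000
    return np.array([p[0]+c*l[0]-s*l[1],p[1]+s*l[0]+c*l[1],l[2]])
f=lambda p:np.concatenate([proj(c,W(p,l))-uv for c,l,uv in obs])
s=least_squares(f,[.65,-.2,1.5],loss='soft_l1')
E
python3 - <<'E'
from fit import *
p=s.x; print(p,np.degrees(p[2])); print(f(p).reshape(-1,2).round(1))
print('grip',W(p,(-105,0,66)),'hinge',W(p,(100,0,60)),'plate',W(p,(-15,0,30)))
print('tip tri',tri(A,a(247,149),B,b(82,387)), 'expected xy',W(p,(-15,-76,130)))
for z in (115,130,145): print(z,proj(A,W(p,(-15,-76,z))),a(247,149), proj(B,W(p,(-15,-76,z))),b(82,387))
L,e=tri(A,(324.9,192.75),B,(219,249.25)); print('loupe',L,e,atz(A,324.9,192.75,.032),atz(B,219,249.25,.032))
H,e=tri(A,(316,168),B,(252,273.75)); print('hend',H,e,atz(A,316,168,.032),atz(B,252,273.75,.030))
E
```

```text
[ 0.57588124 -0.16564537  1.82011644] 104.2849901680473
[[-1.1  0.3]
 [ 0.2 -0.1]
 [-0.5 -0. ]
 [ 0.2  0.4]
 [-0.7 -4.5]
 [ 1.2 -1.7]
 [ 0.3 -0.6]
 [-1.9 -2.1]
 [-0.5  1.3]]
grip [ 0.60178948 -0.26739881  0.066     ] hinge [ 0.55120672 -0.06873733  0.06      ] plate [ 0.57958241 -0.18018158  0.03      ]
tip tri (array([ 0.65923067, -0.16713901,  0.12615322]), np.float64(0.0025879654297057283)) expected xy [ 0.65323253 -0.16142895  0.13      ]
115 [241.69857009 227.25336568] (241.75, 227.25) [241.59943526 150.40339161] (240.5, 146.75)
130 [241.56664449 224.13433392] (241.75, 227.25) [241.5002553  147.31602726] (240.5, 146.75)
145 [241.43214809 220.95452272] (241.75, 227.25) [241.39979817 144.18890608] (240.5, 146.75)
loupe [0.66376132 0.22281466 0.02276265] 0.0052934497017088815 [0.67160417 0.21594067 0.032     ] [0.65954429 0.22791019 0.032     ]
hend [0.54423359 0.29975856 0.02243494] 0.009413164146509915 [0.55561987 0.29223712 0.032     ] [0.53937032 0.3019411  0.03      ]
```

```bash
python3 - <<'E'
from fit import *
for c,ps in ((A,[(317,157),(365,190),(319.5,223),(271,184.25)]),(B,[(203,223),(277.25,233),(183.5,287)])):
    q=np.array([atz(c,*p,.012) for p in ps]); print(q.round(3)); print(np.linalg.norm(np.diff(q,axis=0),axis=1))
p=observe()['position']; print(proj(A,p),proj(B,p),proj(ld('wrist0'),p))
for cs,n in ((A,'A'),(B,'B')):
    o=[x for x in obs if x[0] is cs]
    g=lambda p:np.concatenate([proj(c,W(p,l))-uv for c,l,uv in o]); r=least_squares(g,s.x); print(n,r.x,r.fun.round(1))
E
cp pics/wrist0.png pics/w0.png
```

```text
[[0.497 0.365 0.012]
 [0.75  0.361 0.012]
 [0.748 0.107 0.012]
 [0.494 0.108 0.012]]
[0.2530768  0.25419789 0.25394441]
[[0.741 0.113 0.012]
 [0.483 0.117 0.012]
 [0.742 0.371 0.012]]
[0.25802235 0.36232716]
[259.78386401 159.71680944] [263.50252312 160.03469465] [251.72291277 244.03995489]
A [ 0.57872724 -0.16745615  1.82007571] [-1.1  1.1  0.3  0.8 -0.4  0.8  0.3  1.3 -0.6 -3.7  1.4 -0.8]
B [ 0.5719741  -0.1631326   1.80441276] [ 1.3 -0.4 -1.3 -1.1 -0.   1.6]
```

View pics/wrist0.png

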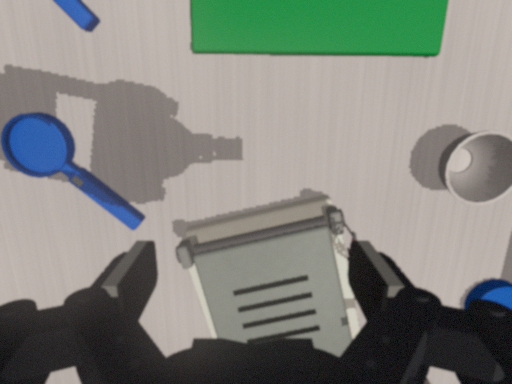

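The wrist view shows the stand's rear: lid hinge line from (180,250) to (335,215), slots at (270,305). The board's edge is at the top. Next I move above the lid handle.

```bash
python3 -m jog '[[0,0,0,-0.053,0.010,0,70],[0,0,0,-0.053,0.010,0,70],[0,0,0,-0.053,0.010,0,70],[0,0,0,-0.053,0.010,0,70],[0,0,-0.125,-0.053,0.010,0,70],[0,0,-0.125,0,0,0,70],[0,0,0,0,0,0,70],[0,0,0,0,0,0,70]]' 40
python3 -c "
from h import *
save('wrist','w1.png')"
```

```text
time_s: 1.15
position: [0.6, -0.2644, 0.2314]
tool_rot: [[-0.246, 0.969, -0.0], [0.969, 0.246, 0.0], [0.0, -0.0, -1.0]]
ft_force: [-0.8, -0.6, 0.8]
grip_width: 0.0598
gripper_force: 0.0
```

View pics/w1.png

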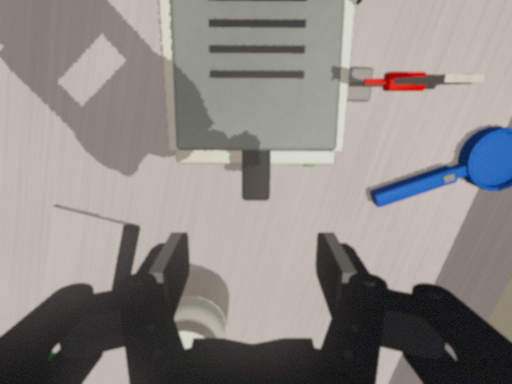

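Wrist view: handle at (242–270, 151–199), lid front edge on row 151 from 175 to 337, pointer tip near (365,83), sugar jar partly hidden at (203,315).

```bash
cat >> fit.py <<'E'
C=ld('w1')
obsC=[(C,(-75,72,74),(175,151)),(C,(-75,-72,74),(337,151)),(C,(-122,13,71),(242,199)),(C,(-122,-13,71),(270,199))]
g=lambda p:np.concatenate([proj(c,W(p,l))-uv for c,l,uv in obsC])
sC=least_squares(g,s.x)
E
python3 - <<'E'
from fit import *
p=sC.x; print(p,np.degrees(p[2]),sC.fun.round(1))
G=W(p,(-105,0,66)); o=observe(); R=o['tool_rot']; print('grip',G,'in tool',R.T@(G-o['position']))
print('yaw tool x',np.degrees(np.arctan2(R[1,0],R[0,0])))
o1,d=ray(C,365,83)
for z in (115,120,125,130,135,140,145): print(z,proj(C,W(p,(-15,-76,z))).round(1),atz(C,365,83,z/1000).round(4),W(p,(-15,-76,z)).round(4))
print('jar',atz(A,144.5,265,.11),atz(C,203,315,.11))
E
```

```text
[ 0.58113611 -0.17449539  1.82033419] 104.29746656853628 [ 4.4  0.6 -4.3  0.5  0.8 -1.  -0.9 -1. ]
grip [ 0.6070665  -0.27624319  0.066     ] in tool [-0.0133213   0.00386203  0.1654929 ]
yaw tool x 104.26335225400572
115 [356.1  83.7] [ 0.6649 -0.1681  0.115 ] [ 0.6585 -0.1703  0.115 ]
120 [358.2  83.6] [ 0.6633 -0.1686  0.12  ] [ 0.6585 -0.1703  0.12  ]
125 [360.3  83.4] [ 0.6617 -0.1691  0.125 ] [ 0.6585 -0.1703  0.125 ]
130 [362.5  83.3] [ 0.6601 -0.1696  0.13  ] [ 0.6585 -0.1703  0.13  ]
135 [364.8  83.1] [ 0.6586 -0.1701  0.135 ] [ 0.6585 -0.1703  0.135 ]
140 [367.2  83. ] [ 0.657  -0.1707  0.14  ] [ 0.6585 -0.1703  0.14  ]
145 [369.8  82.8] [ 0.6554 -0.1712  0.145 ] [ 0.6585 -0.1703  0.145 ]
jar [ 0.57875025 -0.45147022  0.11      ] [ 0.58774143 -0.40807875  0.11      ]
```

Run:
```python
from fit import *
im=C[0].astype(int); print(C[1])
for r in (100,140,): print(r,'L',im[r,160:184].sum(1)//3,'R',im[r,328:356].sum(1)//3)
print(im[180,236:276].sum(1)//3); print('col256',im[140:206,256].sum(1)//3); print('col200',im[140:170,200].sum(1)//3)
r=im[60:105,340:440]; m=(r[...,0]>120)&(r[...,1]<70); y,x=np.nonzero(m); print('red',x.min()+340,x.max()+340,[(c+340,y[x==c].min()+60,y[x==c].max()+60) for c in sorted(set(x))][:30])
```

```text
[[324.38980796   0.         252.17730568]
 [  0.         324.38980796 185.83185045]
 [  0.           0.           1.        ]]
100 L [129 130 130 132 134 137 145 146 148 150 149 147 147 138 120 104 100 100
 105 102 102 103 104 101] R [157 160 157 158 159 157 157 154 150 149 168 193 208 212 213 213 212 206
 189 161 146 144 146 144 138 137 140 139]
140 L [133 132 130 131 130 132 132 126 130 141 145 149 149 152 147 134 116 103
 104 106 107 111 108 107] R [160 162 159 159 161 157 150 154 181 204 212 215 214 212 208 197 189 185
 185 184 184 182 186 185 185 187 185 184]
[183 184 184 183 180 158 119  80  71  77  76  78  78  79  81  79  80  78
  84  80  84  82  81  84  82  83  81  86  86  86  83  83  93 125 161 179
 185 186 185 184]
col256 [109 106 107 106 106 108 103 103  97  88  80  68  69  67  68  63  69  67
  62  67  67  68  67  66  68  76  77  82  78  83  80  80  82  75  80  80
  81  84  79  82  84  79  80  80  79  80  80  82  81  82  83  81  84  80
  83  82  80  83  83 101 141 171 182 184 184 186]
col200 [106 109 109 110 108 108 106 103 104 138 176 197 202 204 203 204 203 205
 205 204 
[... 703 characters left out ...]
int64(80), np.int64(83)), (np.int64(379), np.int64(80), np.int64(83)), (np.int64(380), np.int64(80), np.int64(83)), (np.int64(381), np.int64(80), np.int64(84)), (np.int64(382), np.int64(80), np.int64(84)), (np.int64(383), np.int64(80), np.int64(85)), (np.int64(384), np.int64(79), np.int64(85)), (np.int64(385), np.int64(78), np.int64(85)), (np.int64(386), np.int64(78), np.int64(89)), (np.int64(387), np.int64(79), np.int64(89)), (np.int64(388), np.int64(74), np.int64(89)), (np.int64(389), np.int64(73), np.int64(89)), (np.int64(390), np.int64(73), np.int64(89)), (np.int64(391), np.int64(73), np.int64(89)), (np.int64(392), np.int64(73), np.int64(89)), (np.int64(393), np.int64(73), np.int64(89))]
```

```bash
python3 -m jog '[[0,0,0,-0.013,0.004,0.05,70],[0,0,0,0,0,0.05,70],[0,0,0,0,0,0.043,70],[0,0,0,0,0,0,0],[0,0,0,0,0,0,0],[0,0,0,0,0,0,0],[0,0,0,0,0,0,0],[0,0,0,0,0,0,0]]' 50
python3 -c "
from h import *
save('wrist','w2.png')"
```

```text
time_s: 2.2
position: [0.6072, -0.2767, 0.089]
tool_rot: [[-0.247, 0.969, 0.001], [0.969, 0.247, -0.001], [-0.001, 0.001, -1.0]]
ft_force: [0.4, -0.4, -0.5]
grip_width: 0.0004
gripper_force: 0.0
```

View pics/w2.png

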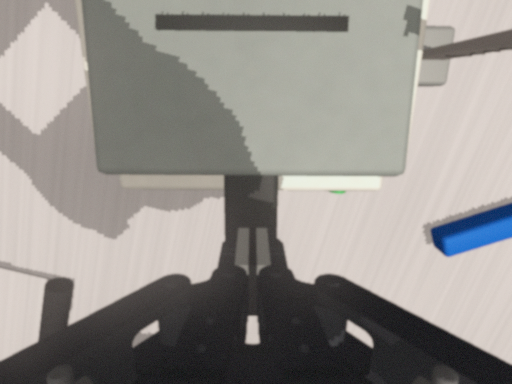

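The shut fingertips are above the bar (bar at columns 224–277, lid edge at row 173). I stopped about 42 mm too high but nothing touched. I'll open, descend and close.

```bash
python3 -m jog '[[0,0,0,0,0,0,60],[0,0,0,0,0,0,60],[0,0,0,0,0,0,60],[0,0,0,0,-0.001,0.02,60],[0,0,0,0,0,0.02,60],[0,0,0,0,0,0,0],[0,0,0,0,0,0,0],[0,0,0,0,0,0,0],[0,0,0,0,0,0,0],[0,0,0,0,0,0,0]]' 50
```

```text
time_s: 3.5
position: [0.6063, -0.2768, 0.0487]
tool_rot: [[-0.247, 0.969, 0.001], [0.969, 0.247, -0.0], [-0.0, 0.0, -1.0]]
ft_force: [1.7, 1.9, -1.5]
grip_width: 0.0252
gripper_force: 49.4
```

```bash
python3 -m jog '[[0,0,0,0.0023,0,-0.0249,0],[0,0,0,0.0053,0,-0.0245,0],[0,0,0,0.0082,0,-0.0236,0],[0,0,0,0.0111,0,-0.0225,0],[0,0,0,0.0137,0,-0.0209,0],[0,0,0,0.0162,0,-0.0191,0],[0,0,0,0.0184,0,-0.0170,0],[0,0,0,0,0,0,0],[0,0,0,0,0,0,0]]' 50
```

```text
time_s: 4.62
position: [0.588, -0.2027, 0.2014]
tool_rot: [[-0.248, 0.969, 0.002], [0.969, 0.248, 0.001], [0.001, 0.002, -1.0]]
ft_force: [3.6, 5.1, -3.4]
grip_width: 0.0252
gripper_force: 52.2
```

```bash
python3 -m jog '[[0,0,0,0.0101,0,-0.0074,0],[0,0,0,0.0102,0,-0.0072,0],[0,0,0,0.0109,0,-0.0062,0],[0,0,0,0.0110,0,-0.0059,0],[0,0,0,0.0115,0,-0.0048,0],[0,0,0,0.0117,0,-0.0045,0],[0,0,0,0,0,0,0],[0,0,0,0,0,0,0]]' 50
python3 -c "
from h import *
save('scene','s3.png');save('side','d3.png');save('wrist','w3.png')
a=ld('s3')[0];b=ld('d3')[0];c=ld('w3')[0]
z=lambda im,x,y: cv2.resize(im[y:y+75,x:x+100],None,fx=4,fy=4,interpolation=cv2.INTER_CUBIC)
o=np.vstack([np.hstack([z(a,180,180),z(b,220,105)]),np.hstack([cv2.resize(c,(400,300)),np.zeros((300,400,3),np.uint8)])])
cv2.imwrite('pics/crop3.png',o[:,:,::-1])"
```

```text
time_s: 5.62
position: [0.5724, -0.14, 0.2374]
tool_rot: [[-0.248, 0.969, 0.004], [0.969, 0.248, -0.0], [-0.001, 0.004, -1.0]]
ft_force: [9.0, 4.9, -5.3]
grip_width: 0.025
gripper_force: 53.1
```

View pics/crop3.png

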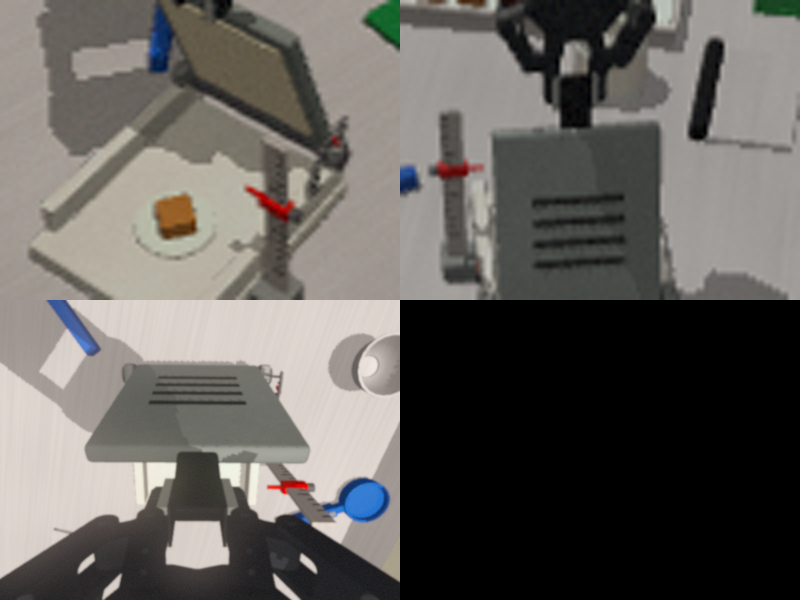

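```bash
cat > ang.py <<'E'
from fit import *
D=ld('w3');S=ld('s3');Bd=ld('d3')
def LW(p,th,u,y,v):
    return W(p,(100-u*np.cos(th)+v*np.sin(th),y,60+u*np.sin(th)+v*np.cos(th)))
pB=np.array([.57197,-.16313,1.820]); pA=np.array([.57873,-.16746,1.820])
E
python3 - <<'E'
from ang import *
for n,c,p,o in (('w3',D,sC.x,[((175,72,14),(112.6,188)),((175,-72,14),(393,188))]),
              ('side',Bd,pB,[((175,-72,14),(243.25,138)),((175,72,14),(285,135.5))])):
    for t in (60,65,70,75):
        print(n,t,[ (proj(c,LW(p,np.radians(t),*l))-uv).round(1) for l,uv in o])
# photometric edges in side col 262-ish for front edge; wrist col 180
print((Bd[0][125:150,275].sum(1)//3),(Bd[0][125:150,250].sum(1)//3)); print((D[0][180:215,170].sum(1)//3))
print('A u175v0 -72',[proj(S,LW(pA,np.radians(t),175,-72,0)).round(1) for t in (65,70,75)])
print('A u175v14 -72',[proj(S,LW(pA,np.radians(t),175,-72,14)).round(1) for t in (65,70,75)])
x=S[0][176:216,235:275]; cv2.imwrite('pics/z3.png',np.hstack([cv2.resize(x[:,:,::-1],(400,400),interpolation=cv2.INTER_NEAREST),cv2.resize(Bd[0][115:155,235:295][:,:,::-1],(400,400*2//3),interpolation=cv2.INTER_NEAREST)[:400] if 0 else cv2.resize(Bd[0][118:158,250-10:290-10][:,:,::-1],(400,400),interpolation=cv2.INTER_NEAREST)]))
E
```

```text
w3 60 [array([ 8.6, 58.2]), array([-11.8,  58.2])]
w3 65 [array([ 1.1, 39. ]), array([-4.3, 39.1])]
w3 70 [array([-6.2, 15.8]), array([ 3.1, 15.9])]
w3 75 [array([-13.3, -11.5]), array([ 10.2, -11.3])]
side 60 [array([ 0.6, -1.9]), array([ 0.5, -2. ])]
side 65 [array([ 0.9, -0.6]), array([ 1.1, -0.7])]
side 70 [array([1.2, 1.2]), array([1.8, 1. ])]
side 75 [array([1.5, 3.3]), array([2.4, 3.1])]
[105 106 104 105 100 101 102 103 145 156 130  87  70  68  64  65  67  65
  63  65  68  64  65  65  64] [151 152 150 152 151 152 153 153 154 153 152 153 123 109  83  73  74  73
  74  73  73  74  73  76  76]
[103 102 102 105 107 108 113 117 119 120 122 125 123 122 122 120 122 120
 122 123 120 121 120 122 123 117 124 159 189 199 197 197 197 203 203]
A u175v0 -72 [array([248.2, 196.3]), array([251. , 192.1]), array([253.9, 188.1])]
A u175v14 -72 [array([250.7, 192.3]), array([253.6, 188.4]), array([256.5, 184.7])]
```

Run:
```python
from ang import *
E2=ld('w2')
def run(hw,sig=.002):
  o=[(C,0,(175,hw,14),(175,149.5)),(C,0,(175,-hw,14),(336.3,149.5)),(C,0,(222,13,11),(241.8,199.5)),(C,0,(222,-13,11),(269.3,199.5)),
   (E2,0,(175,hw,14),(98,174)),(E2,0,(175,-hw,14),(406,174)),(E2,0,(190,13,11),(224,None)),(E2,0,(190,-13,11),(277,None)),
   (D,1,(175,hw,14),(112.6,188)),(D,1,(175,-hw,14),(393,188)),(D,1,(222,13,11),(228,None)),(D,1,(222,-13,11),(288,None)),
   (D,1,(205,13,11),(228,None))]
  def f(q):
    r=[]
    for c,k,l,uv in o[:-1]:
        cc=(c[0],c[1],c[2],c[3]+q[4:7])
        d=proj(cc,LW(q[:3],q[3]*k,*l)); r.append(d[0]-uv[0]); r.append(0 if uv[1] is None else d[1]-uv[1])
    return np.r_[r,q[4:7]/sig*1.5]
  s=least_squares(f,np.r_[sC.x,1.22,0,0,0]); print(hw,sig,s.x[:3].round(4),'th',np.degrees(s.x[3]).round(2),(s.x[4:]*1e3).round(1),'cost',s.cost.round(1)); print(s.fun[:24].reshape(-1,2).round(1).tolist())
run(72);run(72,.006);run(74.5)
o=observe();print(o['position'],o['tool_rot'])
```

```text
72 0.002 [ 0.5817 -0.1723  1.8107] th 71.87 [-0.1  0.3 -1. ] cost 265.0
[[4.3, -0.5], [-2.9, 0.9], [0.8, -3.1], [-0.3, -2.9], [10.3, -3.0], [-10.4, -0.2], [3.1, 0.0], [-0.2, 0.0], [-7.3, 1.4], [10.4, 4.3], [-7.7, 0.0], [2.7, 0.0]]
72 0.006 [ 0.5825 -0.172   1.8107] th 71.87 [-0.9  0.4 -1.2] cost 264.6
[[4.3, -0.5], [-2.8, 0.9], [0.8, -3.1], [-0.3, -2.9], [10.2, -3.0], [-10.2, -0.2], [3.0, 0.0], [-0.2, 0.0], [-7.4, 1.5], [10.5, 4.4], [-7.8, 0.0], [2.7, 0.0]]
74.5 0.002 [ 0.5821 -0.1734  1.8106] th 71.79 [-0.1 -0.9  3.2] cost 246.5
[[2.8, -0.1], [-1.4, 1.3], [0.9, -3.4], [-0.5, -3.2], [9.5, -3.0], [-9.4, -0.1], [3.8, 0.0], [-0.8, 0.0], [-8.0, 1.5], [11.1, 4.4], [-6.5, 0.0], [1.3, 0.0]]
[ 0.57244607 -0.14007911  0.23738568] [[-2.48132765e-01  9.68718994e-01  3.69341307e-03]
 [ 9.68725576e-01  2.48134554e-01 -2.70734212e-05]
 [-9.42689940e-04  3.57118590e-03 -9.99993179e-01]]
```

View pics/z3.png

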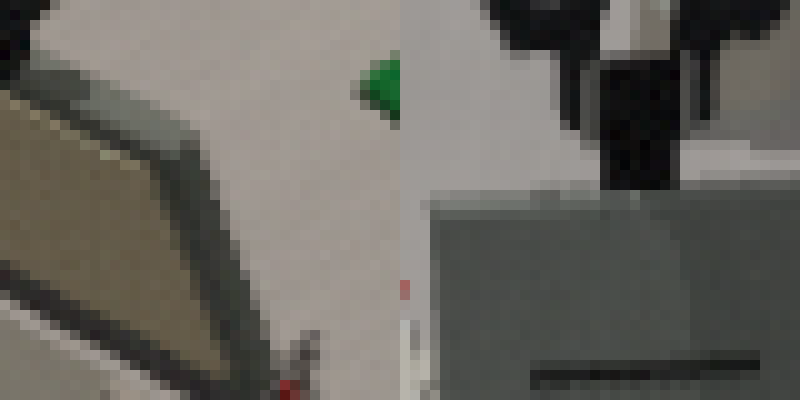

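Scene crop: lid front-right corner (outer) at about (254.5,189.5), inner (250.5,192). Side crop: lid front edge at row ~137.

Run:
```python
from ang import *
E2=ld('w2')
g=lambda c:c[0].astype(int).sum(2)//3
w3,w2=g(D),g(E2)
for r in (184,192,200): print(r,'L',w3[r,100:130:1],'R',w3[r,380:410])
for r in (100,160,168): print('w2',r,'L',w2[r,80:115],'R',w2[r,395:430])
print('w2 handle',w2[200,215:285]); print('w3 hand col258',w3[225:300,258:261].mean(1).astype(int))
print(D[2],D[3],-D[2].T@D[3],observe()['position'])
```

```text
184 L [211 212 212 214 213 212 213 210 203 185 156 128 117 113 115 116 114 115
 113 116 115 115 113 111 112 114 113 110 113 111] R [108 108 105 107 108 105 107 108 107 106 106 112 122 146 179 200 211 213
 215 214 214 214 214 215 215 215 213 213 213 211]
192 L [212 213 213 214 213 211 208 196 169 137 126 125 126 125 126 129 125 126
 129 127 126 128 127 126 124 126 124 123 126 125] R [159 160 159 159 159 158 160 158 158 159 158 159 159 156 158 157 169 192
 208 213 215 215 214 212 212 212 212 210 211 213]
200 L [213 214 213 212 212 213 213 213 210 197 171 141 127 124 125 125 126 125
 125 127 127 127 124 125 123 123 126 122 124 123] R [160 160 160 158 160 158 160 158 159 160 159 158 152 155 163 189 206 215
 215 215 214 211 212 211 211 211 213 216 216 215]
w2 100 L [154 155 155 153 151 154 154 154 157 152 142 124 115 118 117 116 115 122
 118 115 116 118 112 120 117 118 116 117 116 116 117 115 116 115 116] R [174 174 174 174 175 175 174 175 174 174 175 176 174 171 167 164 174 198
 219 221 217 212 210 209 209 209 208 208 209 211 210 210 209 208 208]
w2 160 L [149 150 149 152 151 152 149 149
[... 700 characters left out ...]
  60  58
  58  62  63  60  61  65  68  69  69  70  72  78  77  81  83  81  85  88
  87  91  90  87  90  83  83 102 142 180 201 206 208 209 208 208]
w3 hand col258 [ 53  54  51  53  53  51  53  52  53  52  52  51  51  50  55  51  52  50
  50  51  50  53  52  51  50  51  50  51  51  53  51  52  54  49  52  49
  51  50  52  55  54  57  60  61  61  60  60  60  59  59  57  57  58  59
  60  60  69 106 160 192 204 209 209 209 208 209 209 209 208 209 209 209
 210 211 210]
[[ 0.96861424  0.24854264  0.0036074 ]
 [ 0.23736104 -0.92915147  0.28343832]
 [ 0.07379833 -0.27368614 -0.95898368]] [-0.52078549 -0.30498002  0.30553551] [ 0.5542826  -0.0703144   0.38132527] [ 0.57244607 -0.14007911  0.23738568]
```

```bash
cat > b.py <<'E'
from ang import *
E2=ld('w2')
hw=72
o=[(C,0,(175,hw,14),(174.8,149.5)),(C,0,(175,-hw,14),(336.3,149.5)),(C,0,(222,13,11),(241.8,199.5)),(C,0,(222,-13,11),(269.3,199.5)),
   (E2,0,(175,hw,14),(97,174)),(E2,0,(175,-hw,14),(405.5,174)),(E2,0,(190,13,11),(224.5,None)),(E2,0,(190,-13,11),(276.8,None)),
   (D,1,(175,hw,14),(109,188)),(D,1,(175,-hw,14),(396,188)),(D,1,(222,13,11),(228,None)),(D,1,(222,-13,11),(288,None))]
def f(q):
    r=[]
    for c,k,l,uv in o:
        cc=(c[0],c[1],c[2],c[3]+q[5:8])
        d=proj(cc,LW(q[:3],q[3+k],*l)); r.append(d[0]-uv[0]); r.append(0 if uv[1] is None else d[1]-uv[1])
    return np.r_[r,q[5:8]/.002*1.5]
s2=least_squares(f,np.r_[sC.x,0,1.22,0,0,0])
E
python3 - <<'E'
from b import *
s=s2;print(s.x[:3].round(4),'th',np.degrees(s.x[3:5]).round(2),(s.x[5:]*1e3).round(1),'cost',s.cost.round(1)); print(s.fun[:24].reshape(-1,2).round(1).tolist())
E
```

```text
[ 0.5816 -0.1724  1.8101] th [ 5.51 71.71] [-0.  -1.3  4.4] cost 38.7
[[1.6, -0.7], [0.1, 0.8], [0.1, -0.0], [0.4, 0.2], [0.4, -1.9], [0.5, 1.4], [0.3, 0.0], [1.7, 0.0], [1.3, -1.1], [2.0, 1.9], [-6.5, 0.0], [0.7, 0.0]]
```

Estimates from the wrist, scene and kinematics average about 70°. I'll release and lift away.

```bash
python3 -m jog '[[0,0,0,0,0,0,60],[0,0,0,0,0,0,60],[0,0,0,0,0,0,60],[0,0,0,0,0,0,60],[0,0,0,-0.01,0,-0.03,60],[0,0,0,-0.01,0,-0.03,60],[0,0,0,-0.03,0,-0.02,60],[0,0,0,-0.03,0,-0.01,60],[0,0,0,0,0,0,60],[0,0,0,0,0,0,60]]' 50
python3 - <<'E'
from b import *
c=save('wrist','w4.png'); s4=save('scene','s4.png'); d4=save('side','d4.png')
# lid change in fixed cameras
for n,x,y in (('s3',s4,0),('d3',d4,0)):
    a=ld(n)[0].astype(int); d=np.abs(a-x[0].astype(int)).sum(2); 
    print(n,'diff in lid face', d[195:215,225:245].mean() if n=='s3' else d[150:180,245:280].mean())
k=c[0].astype(int).sum(2)//3
print(observe()['position'])
for t in (66,68,70,72,74): print(t,[proj(c,LW(s2.x[:3],np.radians(t),u,y,v)).round(1).tolist() for u,y,v in ((175,72,14),(175,-72,14),(175,30,14),(175,30,0),(222,0,11))])
for col in (150,180,330): print(col,k[60:330:3,col])
E
```

```text
time_s: 7.02
position: [0.5909, -0.2176, 0.3264]
tool_rot: [[-0.248, 0.969, -0.001], [0.969, 0.248, 0.001], [0.001, -0.001, -1.0]]
ft_force: [0.3, 0.5, -0.2]
grip_width: 0.0514
gripper_force: 0.0
s3 diff in lid face 8.645
d3 diff in lid face 7.878095238095238
[ 0.59097959 -0.21723606  0.32674394]
66 [[154.2, 66.0], [356.8, 68.4], [213.3, 66.7], [214.6, 85.7], [255.7, 100.8]]
68 [[152.7, 56.9], [358.5, 59.4], [212.8, 57.7], [214.1, 77.5], [255.9, 88.2]]
70 [[151.4, 47.6], [360.2, 50.1], [212.4, 48.3], [213.6, 69.0], [256.2, 74.8]]
72 [[150.0, 37.8], [361.8, 40.4], [211.9, 38.6], [213.1, 60.1], [256.4, 60.7]]
74 [[148.7, 27.8], [363.4, 30.4], [211.4, 28.6], [212.6, 50.9], [256.7, 45.9]]
150 [120 122 119 121 122 118 122 120 120 120 119 123 121 123 124 122 125 124
 125 125 126 126 125 125 125 138 165 175 175 176 175 175 177 177 176 176
 177 177 177 178 176 176 176 176 174 173 172 171 171 172 173 175 172 172
 170 165 104  66  62  67  67  66  60  62  61  65  60  57  56  53  51  53
  44  50  47  39  37  42  41  40  31  32  38  37  39  33  36  35  35  35]
180 [130 138 130 134 125 122 123 123 125 124 123 126 123 124 123 122 126 126
 127 126 128 125 126 127 146 177 175 176 175 176 178 176 176 177 177 175
 175 176 176 177 174 175 175 174 173 175 174 175 172 170 171 170 169 169
 170 171 170 160 117  95  91  89  91  87  89  85  75  58  48  50  50  50
  51  51  45  52  52  45  50  48  48  38  42  39  45  41  44  48  36  40]
330 [ 61  69 106 163 173 172 173 173 172 172 172 176 176 175 175 176 130 133
 154 148  99  87  97 144 110 157 175 176 175 177 174 173 174 175 174 175
 173 175 174 174 172 169 168 170 170 172 170 170 170 173 173 172 173 173
 174 174 173 171 174 173 161  63  76  84  82  84  81  82  80  80  99 107
 109  91  36  35  39  33  25  30  32  25  34  32  30  32  31  33  29  27]
```

View pics/w4.png

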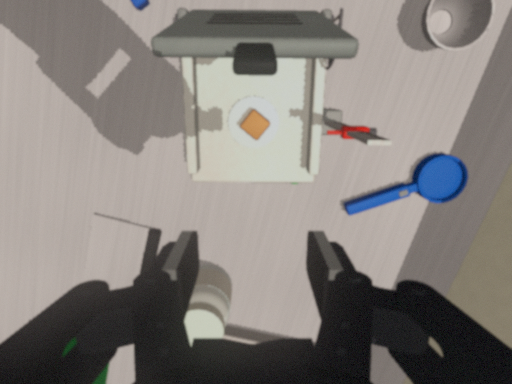

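Run:
```python
from b import *
F=ld('w4'); k=F[0].astype(int).sum(2)//3; im=F[0].astype(int)
print('c212',k[25:65,212].tolist()); print('c300',k[25:65,300].tolist()); print('c256 handle',k[35:85,256].tolist()); print('base c230',k[165:195,230].tolist(),'c290',k[165:195,290].tolist())
print('row175',k[175,180:200].tolist(),k[175,305:330].tolist())
r=im[60:180,190:320]; m=(r[...,0]-r[...,2]>70); y,x=np.nonzero(m); print('fudge',x.mean()+190,y.mean()+60,x.min()+190,x.max()+190,y.min()+60,y.max()+60)
r=im[110:150,320:375]; m=(r[...,0]>120)&(r[...,1]<80); y,x=np.nonzero(m); print('red',[(c+320,y[x==c].min()+110,y[x==c].max()+110) for c in sorted(set(x))][:8])
for z in (115,120,125,130,135,140,145): print(z,proj(F,W(s2.x[:3],(-15,-76,z))).round(1),proj(C,W(s2.x[:3],(-15,-76,z))).round(1))
print('base', [proj(F,W(s2.x[:3],l)).round(1).tolist() for l in ((-100,50,26),(-100,-50,26),(-100,50,0),(-100,86.5,56),(-15,0,30),(-100,88,26),(-100,-88,26))])
```

```text
c212 [84, 83, 86, 86, 82, 84, 86, 86, 89, 87, 93, 94, 104, 117, 126, 132, 133, 135, 134, 137, 136, 137, 133, 133, 134, 133, 131, 124, 123, 114, 107, 103, 114, 132, 144, 154, 165, 175, 186, 194]
c300 [81, 85, 81, 84, 85, 87, 83, 83, 85, 82, 84, 92, 95, 106, 117, 124, 130, 135, 140, 140, 137, 139, 139, 136, 133, 129, 128, 127, 122, 116, 107, 103, 123, 155, 185, 196, 200, 199, 201, 200]
c256 handle [84, 92, 103, 113, 121, 128, 126, 106, 74, 56, 48, 49, 44, 49, 45, 55, 50, 48, 52, 51, 51, 50, 57, 54, 54, 60, 65, 66, 66, 65, 69, 68, 64, 65, 66, 63, 64, 61, 71, 104, 152, 183, 198, 200, 200, 201, 200, 201, 201, 200]
base c230 [196, 195, 197, 198, 198, 199, 199, 198, 198, 197, 198, 197, 198, 196, 196, 191, 184, 180, 177, 176, 175, 177, 176, 176, 176, 175, 176, 177, 174, 173] c290 [201, 201, 201, 200, 201, 201, 201, 200, 201, 201, 201, 201, 201, 201, 200, 198, 187, 167, 161, 170, 173, 173, 175, 175, 175, 175, 175, 177, 178, 176]
row175 [173, 175, 175, 177, 176, 174, 175, 173, 172, 167, 162, 162, 175, 187, 192, 193, 193, 194, 195, 194] [201, 200, 200, 198, 196, 196, 193, 193, 187, 179, 174, 174, 173, 172, 173, 173, 173, 172, 173, 173, 174, 174, 173, 174, 173]
fudge 254.65054945054945 124.17142857142858 241 268 110 138
red [(np.int64(328), np.int64(132), np.int64(132)), (np.int64(329), np.int64(132), np.int64(132)), (np.int64(330), np.int64(132), np.int64(132)), (np.int64(331), np.int64(132), np.int64(132)), (np.int64(332), np.int64(132), np.int64(132)), (np.int64(333), np.int64(132), np.int64(132)), (np.int64(334), np.int64(131), np.int64(132)), (np.int64(335), np.int64(131), np.int64(133))]
115 [323.8 130.4] [357.3  82.1]
120 [324.8 130.9] [359.4  81.9]
125 [325.8 131.5] [361.5  81.7]
130 [326.8 132.1] [363.8  81.6]
135 [327.9 132.7] [366.1  81.4]
140 [329.  133.3] [368.6  81.2]
145 [330.1 133.9] [371.1  81. ]
base [[217.7, 182.2], [287.9, 183.0], [219.5, 177.5], [188.0, 188.0], [253.6, 122.3], [191.0, 181.9], [314.6, 183.2]]
```

Run:
```python
from b import *
F=ld('w4')
def fit(ob,sig,wt=1):
    def f(q):
        cc=(F[0],F[1],F[2],F[3]+q[4:7]); r=[]
        for k,l,uv in ob:
            d=proj(cc,LW(q[:3],q[3],*l) if k else W(q[:3],l))
            r+= [0 if uv[0] is None else d[0]-uv[0], 0 if uv[1] is None else d[1]-uv[1]]
        return np.r_[r,q[4:7]/sig*1.5]
    s=least_squares(f,np.r_[s2.x[:3],1.22,0,0,0]); print(s.x[:3].round(4),'th',np.degrees(s.x[3]).round(2),(s.x[4:]*1e3).round(1)); print(s.fun[:-3].reshape(-1,2).round(1).tolist()); return s
base=[(0,(-100,40,26),(None,180.8)),(0,(-100,-50,26),(None,181.5)),(0,(-100,86.5,26),(191.5,None)),(0,(-100,-86.5,26),(314,None)),(0,(-15,0,30),(254,122))]
lid=[(1,(175,30,13),(None,38)),(1,(175,-40,13),(None,39)),(1,(175,30,0),(None,57)),(1,(175,-40,0),(None,57.5)),(1,(175,72,7),(152,None)),(1,(175,-72,7),(358,None))]
h=[(1,(222,0,1),(None,74.5))]
for sg in (.0005,.002,.005): fit(base+lid,sg); 
fit(base+lid+h,.002)
```

```text
[ 0.5809 -0.1708  1.8139] th 72.03 [ 0.  -0.   0.1]
[[0.0, 0.4], [0.0, 0.2], [0.6, 0.0], [-0.3, 0.0], [-0.6, -1.0], [0.0, -0.4], [0.0, -0.6], [0.0, 0.6], [0.0, 0.9], [-1.1, 0.0], [1.3, 0.0]]
[ 0.5809 -0.1711  1.8139] th 72.17 [ 0.  -0.3  1.1]
[[0.0, 0.4], [0.0, 0.2], [0.7, 0.0], [-0.5, 0.0], [-0.6, -0.9], [0.0, -0.4], [0.0, -0.6], [0.0, 0.5], [0.0, 0.8], [-0.7, 0.0], [0.9, 0.0]]
[ 0.581  -0.1714  1.8139] th 72.34 [ 0.  -0.7  2.4]
[[0.0, 0.4], [0.0, 0.1], [0.9, 0.0], [-0.6, 0.0], [-0.6, -0.7], [0.0, -0.4], [0.0, -0.6], [0.0, 0.5], [0.0, 0.8], [-0.3, 0.0], [0.4, 0.0]]
[ 0.581  -0.1712  1.8138] th 72.24 [ 0.  -0.4  1.3]
[[0.0, 0.5], [0.0, 0.2], [0.7, 0.0], [-0.5, 0.0], [-0.6, -0.8], [0.0, -0.6], [0.0, -0.7], [0.0, 0.4], [0.0, 0.7], [-0.7, 0.0], [0.9, 0.0], [0.0, 0.3]]
```

The w4 picture shows the lid edge at rows 38–57, the fudge at (255,124) and the pointer tip at (328,132). The fit gives 72.1°, so I'll re-grip and take it back 2°.

```bash
python3 -m jog '[[0,0,0,0.03,0,0.01,60],[0,0,0,0.03,0,0.02,60],[0,0,0,0.01,0,0.03,60],[0,0,0,0.01,0,0.03,60],[0,0,0,0,0,0,60],[0,0,0,0,0,0,0],[0,0,0,0,0,0,0],[0,0,0,0,0,0,0],[0,0,0,0,0,0,0]]' 50
python3 -m jog '[[0,0,0,-0.0035,0,0.001,0],[0,0,0,-0.0035,0,0.0012,0],[0,0,0,0,0,0,0],[0,0,0,0,0,0,60],[0,0,0,0,0,0,60],[0,0,0,0,0,0,60],[0,0,0,-0.006,0,-0.031,60],[0,0,0,-0.008,0,-0.031,60],[0,0,0,-0.03,0,-0.02,60],[0,0,0,-0.03,0,-0.01,60]]' 50
python3 -m jog '[[0,0,0,0,0,0,60],[0,0,0,0,0,0,60]]'
python3 - <<'E'
from b import *
F=save('wrist','w5.png'); k=F[0].astype(int).sum(2)//3; o=observe()
p=np.array([.581,-.1711,1.8139])
for t in (68,70,72): print(t,[proj(F,LW(p,np.radians(t),*l)).round(1).tolist() for l in ((175,30,13),(175,-40,13),(175,30,0),(222,0,1))])
for y in (30,-40,0):
    c=int(round(proj(F,LW(p,1.22,175,y,7))[0])); print(c,k[20:100,c].tolist())
E
```

```text
time_s: 8.3
position: [0.5727, -0.1409, 0.2386]
tool_rot: [[-0.247, 0.969, 0.005], [0.969, 0.247, -0.001], [-0.002, 0.005, -1.0]]
ft_force: [4.6, 2.1, 2.3]
grip_width: 0.0248
gripper_force: 49.7
time_s: 9.55
position: [0.5916, -0.2198, 0.3282]
tool_rot: [[-0.248, 0.969, 0.002], [0.969, 0.248, -0.001], [-0.002, 0.001, -1.0]]
ft_force: [0.3, -0.3, -0.3]
grip_width: 0.0514
gripper_force: 0.0
time_s: 9.8
position: [0.5912, -0.2186, 0.3262]
tool_rot: [[-0.248, 0.969, -0.001], [0.969, 0.248, 0.001], [0.001, -0.001, -1.0]]
ft_force: [0.7, 0.2, 0.6]
grip_width: 0.0513
gripper_force: 0.0
68 [[212.2, 55.6], [312.3, 56.4], [213.5, 74.2], [255.2, 100.0]]
70 [[211.7, 46.2], [313.3, 47.0], [212.9, 65.6], [255.3, 87.6]]
72 [[211.2, 36.5], [314.2, 37.3], [212.3, 56.6], [255.5, 74.3]]
212 [78, 65, 61, 75, 75, 66, 62, 69, 83, 84, 89, 88, 86, 88, 91, 90, 90, 91, 90, 93, 90, 91, 92, 96, 103, 112, 123, 129, 132, 135, 136, 137, 135, 135, 135, 132, 132, 132, 131, 127, 125, 116, 107, 106, 122, 139, 153, 173, 189, 197, 199, 199, 200, 200, 199, 199, 199, 198, 197, 199, 198, 198, 200, 199, 199, 200, 200, 199, 198, 200, 199, 199, 201, 200, 199, 198, 199, 199, 200, 199]
312 [91, 89, 88, 89, 86, 91, 88, 88, 87, 87, 86, 87, 87, 85, 88, 90, 87, 89, 87, 84, 88, 87, 84, 87, 92, 103, 113, 122, 128, 129, 135, 138, 138, 134, 135, 131, 130, 129, 125, 123, 120, 114, 108, 102, 98, 95, 101, 103, 101, 103, 104, 104, 103, 104, 100, 101, 101, 99, 100, 100, 100, 98, 99, 102, 102, 102, 102, 105, 103, 106, 108, 107, 107, 113, 112, 111, 114, 113, 115, 115]
255 [73, 69, 62, 68, 76, 70, 60, 66, 76, 84, 86, 85, 85, 87, 86, 87, 85, 89, 88, 87, 87, 87, 89, 89, 100, 112, 119, 131, 128, 114, 89, 61, 51, 48, 46, 49, 49, 50, 53, 52, 51, 51, 51, 54, 56, 52, 53, 52, 53, 58, 60, 61, 63, 64, 68, 71, 66, 71, 67, 65, 66, 66, 65, 69, 83, 127, 175, 196, 200, 202, 201, 202, 199, 198, 189, 190, 197, 202, 206, 205]
```

```bash
cat > tip.py <<'E'
from b import *
p=np.array([.581,-.1711,1.8139])
def tip(c,g,w=30):
    im=c[0].astype(int); u0,v0=int(g[0]),int(g[1]); r=im[v0-w:v0+w,u0-w:u0+w]
    m=((r[...,0]-r[...,1]>60)&(r[...,0]-r[...,2]>60)).astype(np.uint8)
    n,l,st,ce=cv2.connectedComponentsWithStats(m,connectivity=8)
    if n<2: return None
    k=1+np.argmax(st[1:,4]); y,x=np.nonzero(l==k); i=x==x.min()
    return x.min()+u0-w-.3, y[i].mean()+v0-w
E
python3 - <<'E'
from tip import *
obs=[]
for n,g in (('w1',(375,83)),('w3',(360,239)),('w4',(340,132)),('w5',(340,132)),('s3',(246,229)),('scene0',(246,229))):
    c=ld(n); t=tip(c,g); q=pA if n[0]=='s' else p
    zs=np.arange(105,156,1); pr=np.array([proj(c,W(q,(-15,-76,z))) for z in zs]); e=np.linalg.norm(pr-t,axis=1); i=e.argmin()
    print(n,t,'z',zs[i],'err',e[i].round(2),'du,dv per10mm',(pr[10]-pr[0]).round(1)); obs.append((c,t))
c=ld('d3'); t=(240.5,146.75); pr=np.array([proj(c,W(pB,(-15,-76,z))) for z in zs]); e=np.linalg.norm(pr-t,axis=1); print('side',zs[e.argmin()],e.min())
# free triangulation from wrist views
f=lambda X:np.concatenate([proj(c,X)-t for c,t in obs[:4]])
r=least_squares(f,W(p,(-15,-76,130))); print('tri',r.x,r.fun.round(1),W(p,(-15,-76,130)))
E
```

```text
w1 (np.float64(363.7), np.float64(82.0)) z 129 err 2.83 du,dv per10mm [ 3.9 -0.4]
w3 (np.float64(341.7), np.float64(239.5)) z 133 err 1.02 du,dv per10mm [2.8 4.5]
w4 (np.float64(326.7), np.float64(132.0)) z 133 err 1.35 du,dv per10mm [1.9 1. ]
w5 (np.float64(326.7), np.float64(131.5)) z 133 err 1.83 du,dv per10mm [1.9 1. ]
s3 (np.float64(241.7), np.float64(227.0)) z 120 err 0.1 du,dv per10mm [-0.1 -2. ]
scene0 (np.float64(240.7), np.float64(226.5)) z 123 err 1.05 du,dv per10mm [-0.1 -2. ]
side 136 1.9052105222168052
tri [ 0.65889807 -0.16917277  0.13031702] [ 0.  -0.1 -0.2 -0.   0.   0.3  0.2 -0.1] [ 0.658376  -0.1673645  0.13     ]
```

```bash
python3 -m jog '[[0,0,0,0.05,0.013,0,60],[0,0,0,0.0595,0.015,0,60],[0,0,0,0.0595,0.015,0,60],[0,0,0,0.0595,0.015,0,60],[0,0,0,0.0595,0.015,0,60],[0,0,0,0.0595,0.015,0,60],[0,0,0,0.0595,0.015,0,60],[0,0,0,0.0595,0.015,0,60],[0,0,0.1,0.01,0.004,0,60],[0,0,0.183,0,0,0,60]]'
python3 -m jog '[[0,0,0.183,0,0,0.01,60],[0,0,0.183,0,0,0.01,60],[0,0,0.183,0,0,0.01,60],[0,0,0.183,0,0,0.01,60],[0,0,0.183,0,0,0.01,60],[0,0,0.183,0,0,0.01,60],[0,0,0.183,0,0,0.01,60],[0,0,0.183,0,0,0,60],[0,0,0.183,0,0,0,60],[0,0,0.183,0,0,0,60]]'
python3 -m jog '[[0,0,0.183,0,0,0,60],[0,0,0.1,0,0,0,60],[0,0,0,0,0,0,60],[0,0,0,0,0,0,60]]'
python3 - <<'E'
from tip import *
c=save('wrist','w6.png'); o=observe(); print(o['q'],np.degrees(np.arctan2(o['tool_rot'][1,0],o['tool_rot'][0,0])))
w=ld('w5'); print('fudge',atz(w,254.65,124.2,.045),'plate',W(p,(-15,0,30)))
E
```

```text
time_s: 11.1
position: [0.5906, 0.275, 0.3262]
tool_rot: [[0.035, 0.999, -0.001], [0.999, -0.035, -0.0], [-0.0, -0.001, -1.0]]
ft_force: [0.4, 1.3, -0.1]
grip_width: 0.0511
gripper_force: 0.0
time_s: 12.35
position: [0.5908, 0.2734, 0.2566]
tool_rot: [[0.956, -0.293, -0.001], [-0.293, -0.956, -0.0], [-0.0, 0.0, -1.0]]
ft_force: [0.1, 0.3, -0.3]
grip_width: 0.0511
gripper_force: 0.0
time_s: 12.85
position: [0.5913, 0.2731, 0.2566]
tool_rot: [[0.84, -0.542, -0.0], [-0.542, -0.84, 0.0], [-0.0, 0.0, -1.0]]
ft_force: [0.1, -0.3, 0.0]
grip_width: 0.051
gripper_force: 0.0
[1.43885719e+01 3.17235069e+01 5.34039656e+01 2.18236691e-03
 9.48806806e+01 1.37228260e+02] -32.83950282570759
fudge [ 0.58690656 -0.18864     0.045     ] plate [ 0.58461074 -0.18565893  0.03      ]
```

View pics/w6.png

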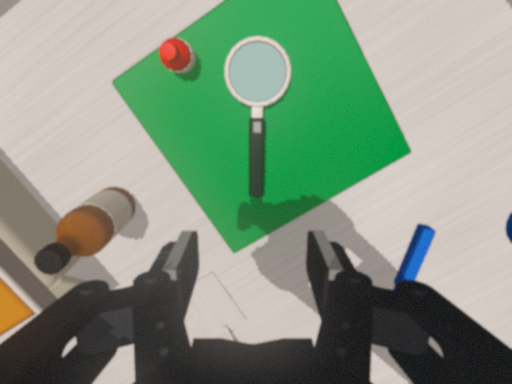

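The w6 picture shows the loupe: frame centre (258,71), handle running from (258,118) to (257,196). The red bottle is at (177,55) and the amber bottle at (90,225), both clear of the handle.

```bash
cat > lp.py <<'E'
from tip import *
def loupe(n):
    c=ld(n); im=c[0].astype(np.uint8); hsv=cv2.cvtColor(im,cv2.COLOR_RGB2HSV).astype(int); k=im.astype(int)
    return c,hsv,k
E
python3 - <<'E'
from lp import *
c,h,k=loupe('w6'); L=atz(c,258,71,.031); 
for r in (130,150,170,190): 
    row=k[r,235:285].sum(1)//3; d=np.nonzero(row<52)[0]+235; print(r,d.min(),d.max(),d.mean())
col=k[180:210,256].sum(1)//3; print('col',col.tolist())
m=(k.min(2)>150)[20:120,210:305]; y,x=np.nonzero(m); print('rim',x.min()+210,x.max()+210,y.min()+20,y.max()+20); m2=m[:75]; 
pts=[atz(c,u,v,.032) for u,v in ((256.9,196),(258,120))]; print('lens',L,'end',pts[0],'neck',pts[1])
d=L-pts[0]; print(np.linalg.norm(d[:2]),np.degrees(np.arctan2(d[1],d[0])))
u=d/np.linalg.norm(d); u[2]=0; G=L-.088*u; o=observe(); R=o['tool_rot']; print('G',G,'tool shift',R.T@(G-o['position']))
E
```

```text
Traceback (most recent call last):
ValueError: zero-size array to reduction operation minimum which has no identity
```

Run:
```python
from lp import *
c,h,k=loupe('w6'); 
g=k[...,1]-k[...,0]  # green board large
for r in (130,150,170,190): 
    d=np.nonzero(g[r,235:285]<25)[0]+235; print(r,d.min(),d.max(),d.mean())
d=np.nonzero(g[180:210,256]<25)[0]+180; print('col',d.min(),d.max())
m=(g<25).astype(np.uint8); n,l,st,ce=cv2.connectedComponentsWithStats(m); K=l[160,256]; y,x=np.nonzero(l==K); print(st[K])
i=y<106; cc,rad=cv2.minEnclosingCircle(np.c_[x[i],y[i]].astype(np.float32)); print(cc,rad)
e=cv2.fitEllipse(cv2.findContours((l==K).astype(np.uint8)[:104],cv2.RETR_EXTERNAL,cv2.CHAIN_APPROX_NONE)[0][0]); print(e)
o=observe(); R=o['tool_rot']
for z in (.022,.032):
    L=atz(c,e[0][0],e[0][1],z); E=atz(c,256.9,196.5,.032 if z>.03 else .022); d=L-E; u=d/np.linalg.norm(d); G=L-.088*u
    print(z,L,E,np.linalg.norm(d),np.degrees(np.arctan2(d[1],d[0])),'tool',R.T@(G-o['position']))
```

```text
130 250 263 256.5
150 251 262 256.5
170 251 262 256.5
190 250 261 255.5
col 180 195
[ 224   36   67  160 3023]
(257.0440368652344, 71.01295471191406) 35.440216064453125
((257.1899108886719, 70.56622314453125), (66.65354919433594, 68.78096008300781), 173.3158721923828)
0.022 [0.66626074 0.21850915 0.022     ] [0.54330649 0.29737621 0.022     ] 0.1460745005831393 -32.67749712794086 tool [0.00451958 0.00542085 0.23462358]
0.032 [0.6658857  0.21891995 0.032     ] [0.54617876 0.29570406 0.032     ] 0.1422165701985277 -32.67749712794086 tool [0.00398047 0.00527987 0.22462363]
```

```bash
python3 -m jog '[[0,0,0,0.004,0.0055,0.05,60],[0,0,0,0,0,0.06,60],[0,0,0,0,0,0.06,60],[0,0,0,0,0,0.04,60],[0,0,0,0,0,0.02,60],[0,0,0,0,0,0.01,60],[0,0,0,0,0,0,60],[0,0,0,0,0,0,60]]' 60
python3 -m jog '[[0,0,0,0,0,0,0],[0,0,0,0,0,0,0],[0,0,0,0,0,0,0],[0,0,0,0,0,0,0],[0,0,0,0,0,0,0],[0,0,0,0,0,0,0]]' 60
```

```text
time_s: 13.9
position: [0.5926, 0.2662, 0.0178]
tool_rot: [[0.839, -0.544, 0.002], [-0.544, -0.839, 0.0], [0.001, -0.001, -1.0]]
ft_force: [0.2, 0.2, 0.1]
grip_width: 0.0511
gripper_force: 0.0
time_s: 14.65
position: [0.5924, 0.2661, 0.0175]
tool_rot: [[0.839, -0.544, 0.001], [-0.544, -0.839, 0.0], [0.001, -0.001, -1.0]]
ft_force: [-2.0, 0.1, 6.0]
grip_width: 0.0163
gripper_force: 60.8
```

```bash
python3 -c "
from h import *
save('wrist','w7.png')"
python3 -m jog '[[0,0,0,0,0,-0.01,0],[0,0,0,0,0,-0.02,0],[0,0,0,0,0,-0.04,0],[0,0,0,0,0,-0.06,0],[0,0,0,0,0,-0.06,0],[0,0,0,0,0,-0.06,0],[0,0,0,0,0,-0.05,0],[0,0,0,0,0,0,0],[0,0,0,0,0,0,0]]' 60
python3 - <<'E'
from lp import *
save('wrist','w8.png')
o=observe();print(o['ft_force'],o['wrist_torque'])
for n in ('w7','w8'):
    c,h,k=loupe(n)
    # expected frame projection in hand: use TCP pose
    im=k.sum(2)//3
    print(n,'row profiles'); 
    for r in (40,70,100): print(r,im[r,150:360:3].tolist())
    print('col252',im[0:240:4,252].tolist())
E
```

```text
time_s: 15.82
position: [0.5917, 0.2659, 0.3154]
tool_rot: [[0.839, -0.544, -0.002], [-0.544, -0.839, -0.001], [-0.002, 0.002, -1.0]]
ft_force: [0.4, -0.5, -1.6]
grip_width: 0.0168
gripper_force: 60.0
[-0.04925598 -0.65369383 -1.25548206] [ 0.04253293  0.06845798 -0.02148603]
w7 row profiles
40 [99, 101, 191, 222, 233, 225, 142, 124, 196, 202, 197, 193, 193, 194, 195, 195, 193, 194, 194, 193, 194, 194, 195, 193, 195, 193, 192, 194, 193, 193, 193, 193, 194, 193, 194, 194, 194, 193, 193, 195, 193, 194, 195, 193, 194, 194, 193, 194, 194, 194, 193, 193, 194, 194, 193, 193, 193, 195, 196, 202, 199, 135, 147, 231, 233, 218, 189, 97, 91, 87]
70 [100, 99, 103, 173, 217, 234, 232, 179, 125, 194, 201, 195, 193, 193, 192, 194, 193, 194, 194, 194, 194, 195, 195, 195, 193, 196, 195, 192, 194, 195, 194, 193, 193, 194, 193, 195, 194, 194, 193, 195, 193, 194, 194, 194, 193, 194, 194, 195, 195, 194, 193, 194, 194, 194, 192, 192, 193, 193, 199, 197, 136, 186, 238, 231, 214, 173, 90, 91, 87, 86]
100 [93, 97, 98, 97, 100, 100, 104, 140, 207, 223, 237, 231, 177, 140, 198, 200, 194, 195, 193, 194, 195, 19
[... 1210 characters left out ...]
23, 183, 226, 218, 202, 159, 183, 205, 204, 204]
100 [119, 119, 121, 117, 117, 120, 117, 139, 198, 211, 224, 220, 167, 132, 186, 193, 194, 195, 196, 195, 195, 196, 196, 195, 195, 195, 196, 196, 195, 196, 195, 195, 195, 195, 195, 195, 196, 194, 196, 195, 195, 194, 195, 194, 193, 196, 193, 194, 194, 194, 193, 193, 194, 192, 187, 140, 174, 225, 223, 206, 193, 128, 101, 101, 103, 100, 102, 95, 99, 93]
col252 [198, 200, 199, 199, 199, 198, 199, 200, 197, 199, 199, 197, 196, 197, 197, 196, 197, 196, 197, 196, 196, 197, 197, 195, 195, 195, 195, 196, 196, 194, 196, 195, 194, 181, 203, 225, 205, 215, 220, 218, 216, 213, 214, 212, 113, 69, 72, 157, 165, 164, 161, 162, 162, 160, 74, 65, 62, 65, 59, 58]
```

The lens moved rigidly with the hand, with the same rim pixels before and after the lift. Next I rotate, then travel.

```bash
python3 -m jog '[[0,0,-0.08,0,0,-0.005,0],[0,0,-0.13,0,0,-0.005,0],[0,0,-0.15,0,0,-0.005,0],[0,0,-0.15,0,0,-0.005,0],[0,0,-0.15,0,0,-0.005,0],[0,0,-0.15,0,0,-0.005,0],[0,0,-0.15,0,0,0,0],[0,0,-0.15,0,0,0,0],[0,0,-0.15,0,0,0,0],[0,0,-0.15,0,0,0,0]]' 80
python3 -m jog '[[0,0,-0.15,0,0,0,0],[0,0,-0.15,0,0,0,0],[0,0,-0.15,0,0,0,0],[0,0,-0.15,0,0,0,0],[0,0,-0.15,0,0,0,0],[0,0,-0.15,0,0,0,0],[0,0,-0.08,0,0,0,0],[0,0,-0.046,0,0,0,0],[0,0,0,0,0,0,0],[0,0,0,0,0,0,0]]' 80
```

```text
time_s: 17.12
position: [0.5919, 0.2659, 0.3447]
tool_rot: [[0.668, 0.744, -0.004], [0.744, -0.668, -0.001], [-0.003, -0.002, -1.0]]
ft_force: [0.1, -0.3, -2.2]
grip_width: 0.0158
gripper_force: 83.6
time_s: 18.38
position: [0.592, 0.2659, 0.3458]
tool_rot: [[-0.285, 0.959, -0.002], [0.959, 0.285, -0.0], [0.0, -0.002, -1.0]]
ft_force: [0.4, -0.6, -1.2]
grip_width: 0.0153
gripper_force: 83.6
```

```bash
python3 -m jog '[[0,0,0.045,0,0,0,0],[0,0,0,-0.02,-0.004,0,0],[0,0,0,-0.038,-0.0075,0,0],[0,0,0,-0.04,-0.008,0,0],[0,0,0,-0.04,-0.008,0,0],[0,0,0,-0.04,-0.008,0,0],[0,0,0,-0.04,-0.008,0,0],[0,0,0,-0.04,-0.008,0,0],[0,0,0,-0.04,-0.008,0,0],[0,0,0,-0.04,-0.008,0,0]]' 80
python3 -m jog '[[0,0,0,-0.04,-0.008,0,0],[0,0,0,-0.04,-0.008,0,0],[0,0,0,-0.04,-0.008,0,0],[0,0,0,-0.04,-0.008,0,0],[0,0,0,-0.04,-0.008,0,0],[0,0,0,-0.03,-0.006,0,0],[0,0,0,-0.01,-0.002,0,0],[0,0,0,0,0,0,0],[0,0,0,0,0,0,0]]' 80
```

```text
time_s: 19.62
position: [0.6079, -0.0807, 0.3466]
tool_rot: [[-0.242, 0.97, -0.0], [0.97, 0.242, -0.0], [-0.0, -0.0, -1.0]]
ft_force: [0.3, 0.7, -1.6]
grip_width: 0.0157
gripper_force: 83.6
time_s: 20.75
position: [0.6202, -0.3217, 0.3471]
tool_rot: [[-0.244, 0.97, 0.0], [0.97, 0.244, -0.0], [-0.0, 0.0, -1.0]]
ft_force: [-0.2, 0.0, -1.4]
grip_width: 0.0161
gripper_force: 83.6
```

```bash
python3 -m jog '[[0,0,0,0,0,0.02,0],[0,0,0,0,0,0.04,0],[0,0,0,0,0,0.04,0],[0,0,0,0,0,0.03,0],[0,0,0,0,0,0.01,0],[0,0,0,0,0,0,0],[0,0,0,0,0,0,0]]' 80
python3 - <<'E'
from tip import *
c=save('wrist','w9.png'); o=observe(); print(o['position'])
def rim(k): # bright->edges on fixed rows in hand frame
    g=k.astype(float).sum(2)/3; out=[]
    for r in (70,90,110):
        row=g[r]; seg=np.diff(row[280:360]); out.append((int(np.argmax(np.abs(seg)))+280))
        seg=np.diff(row[140:230]); out.append(int(np.argmax(np.abs(seg)))+140)
    return out,[int(x) for x in np.nonzero(np.abs(np.diff(g[120:200,252]))>25)[0]+120]
for n in ('w7','w8','w9'): print(n,rim(ld(n)[0]))
q=proj(c,[.6589,-.1692,.1303]); print('tip pred',q,'meas',tip(c,q,30))
im=c[0].astype(int); m=(im[...,0]-im[...,2]>60)&(im[...,0]-im[...,1]<70)&(im[...,1]-im[...,2]>10); y,x=np.nonzero(m); print('tan',len(x),np.median(x),np.median(y),'pred',proj(c,[.586,-.187,.045]))
E
```

```text
time_s: 21.62
position: [0.6207, -0.3228, 0.2085]
tool_rot: [[-0.243, 0.97, 0.002], [0.97, 0.243, -0.002], [-0.002, 0.002, -1.0]]
ft_force: [-0.8, -0.3, -0.8]
grip_width: 0.0158
gripper_force: 83.6bash:  1190 Segmentation fault         python3 - <<'E'
from tip import *
c=save('wrist','w9.png'); o=observe(); print(o['position'])
def rim(k): # bright->edges on fixed rows in hand frame
    g=k.astype(float).sum(2)/3; out=[]
    for r in (70,90,110):
        row=g[r]; seg=np.diff(row[280:360]); out.append((int(np.argmax(np.abs(seg)))+280))
        seg=np.diff(row[140:230]); out.append(int(np.argmax(np.abs(seg)))+140)
    return out,[int(x) for x in np.nonzero(np.abs(np.diff(g[120:200,252]))>25)[0]+120]
for n in ('w7','w8','w9'): print(n,rim(ld(n)[0]))
q=proj(c,[.6589,-.1692,.1303]); print('tip pred',q,'meas',tip(c,q,30))
im=c[0].astype(int); m=(im[...,0]-im[...,2]>60)&(im[...,0]-im[...,1]<70)&(im[...,1]-im[...,2]>10); y,x=np.nonzero(m); print('tan',len(x),np.median(x),np.median(y),'pred',proj(c,[.586,-.187,.045]))
E
```

```bash
ls pics/w9*
cat > chk.py <<'E'
from tip import *
import sys
n=sys.argv[1]
import os
if not os.path.exists('pics/%s.npz'%n): save('wrist',n+'.png')
c=ld(n); o=observe(); print(o['position'],o['time_s'])
def rim(k):
    g=k.astype(float).sum(2)/3; out=[]
    for r in (70,90,110):
        out.append(int(np.argmax(np.abs(np.diff(g[r,280:360]))))+280); out.append(int(np.argmax(np.abs(np.diff(g[r,140:230]))))+140)
    return out,(np.nonzero(np.abs(np.diff(g[120:200,252]))>25)[0]+120).tolist()
for m in ('w7','w8',n): print(m,rim(ld(m)[0]))
print('tip pred',proj(c,[.6589,-.1692,.1303]))
im=c[0].astype(int); m=(im[...,0]-im[...,1]>60)&(im[...,0]-im[...,2]>60)&(abs(im[...,1]-im[...,2])<25); m[:, :300]=0; y,x=np.nonzero(m)
if len(x): print('red',len(x),x.min(),y[x==x.min()],x.max())
m=(im[...,0]-im[...,2]>50)&(im[...,1]-im[...,2]>15)&(im[...,0]-im[...,1]>15); y,x=np.nonzero(m); 
if len(x): print('tan',len(x),np.median(x),np.median(y),x.min(),x.max(),y.min(),y.max())
print('fudge pred',proj(c,[.586,-.187,.045]))
E
python3 chk.py w9
```

```text
pics/w9.npz
pics/w9.png
[ 0.62060539 -0.32290022  0.20832021] 21.675
w7 ([345, 158, 338, 165, 325, 178], [135, 174, 175, 176, 186])
w8 ([332, 171, 357, 165, 325, 141], [135, 174, 175, 176, 185, 186])
w9 ([328, 175, 325, 183, 309, 198], [135, 175])
tip pred [376.15248326 -28.3521786 ]
fudge pred [250.80718683   5.96433479]
```

```bash
cat > slip.py <<'E'
from h import *
import sys
a=cv2.cvtColor(ld('w7')[0],cv2.COLOR_RGB2GRAY)
for n in sys.argv[1:]:
    b=cv2.cvtColor(ld(n)[0],cv2.COLOR_RGB2GRAY)
    for nm,(x0,x1,y0,y1) in {'neck':(225,280,128,182),'Lrim':(150,205,60,125),'Rrim':(300,352,60,125)}.items():
        t=a[y0:y1,x0:x1]; s=b[y0-12:y1+12,x0-12:x1+12]; r=cv2.matchTemplate(s,t,cv2.TM_CCOEFF_NORMED); _,v,_,l=cv2.minMaxLoc(r); print(n,nm,l[0]-12,l[1]-12,round(v,2))
E
python3 slip.py w8 w9
python3 -m jog '[[0,0,0,0,0,0.02,0],[0,0,0,0,0,0.03,0],[0,0,0,0,0,0.025,0],[0,0,0,0,0,0.0075,0],[0,0,0,0,0,0,0],[0,0,0,0.01,0,0,0],[0,0,0,0.02,0,0,0],[0,0,0,0.015,0,0,0],[0,0,0,0.0065,-0.0005,0,0],[0,0,0,0,0,0,0]]' 80
python3 -m jog '[[0,0,0,0,0,0,0],[0,0,0,0,0,0,0]]' 80
python3 chk.py w10; python3 slip.py w10
```

```text
w8 neck 0 0 0.99
w8 Lrim 0 0 0.96
w8 Rrim -1 1 0.96
w9 neck 12 -1 0.46
w9 Lrim 12 -12 0.69
w9 Rrim -12 -12 0.36
time_s: 22.92
position: [0.6073, -0.2727, 0.1245]
tool_rot: [[-0.243, 0.97, 0.0], [0.97, 0.243, -0.0], [-0.001, 0.0, -1.0]]
ft_force: [0.2, -0.4, -0.2]
grip_width: 0.0158
gripper_force: 83.6
time_s: 23.18
position: [0.6072, -0.2734, 0.124]
tool_rot: [[-0.242, 0.97, 0.0], [0.97, 0.242, -0.0], [-0.0, 0.0, -1.0]]
ft_force: [-0.1, 0.1, -0.4]
grip_width: 0.016
gripper_force: 83.6
[ 0.60720386 -0.27337027  0.12394739] 23.225
w7 ([345, 158, 338, 165, 325, 178], [135, 174, 175, 176, 186])
w8 ([332, 171, 357, 165, 325, 141], [135, 174, 175, 176, 185, 186])
w10 ([332, 175, 325, 183, 340, 198], [175])
tip pred [443.52908869  46.10325634]
red 1542 444 [42 43 44 45 46 47 48 49 50] 511
tan 5 506.0 49.0 459 511 34 50
fudge pred [252.32302607  62.70776193]
w10 neck 12 0 0.33
w10 Lrim 12 -12 0.67
w10 Rrim 12 6 0.54
```

Run:
```python
from h import *
o=observe(); print(o['wrist_torque'],o['ft_force'],o['tool_rot'].T@o['wrist_torque'])
for n in ('w8','w9','w10'):
    b=cv2.cvtColor(ld(n)[0],cv2.COLOR_RGB2GRAY); print(n)
    for r in range(0,230,12): print('%3d '%r+' '.join('%3d'%v for v in b[r,130:380:8]))
```

```text
[-0.04068193  0.04214874  0.05962761] [-0.51254441  0.27261327 -1.14549081] [ 0.05074574 -0.02927318 -0.05962329]
w8
  0 200 206 203 205 209 223 159 173 195 225 223 224 225 225 222 205 204 203 204 203 203 202 202 191 101 225 206 205 203 207 205 205
 12 203 203 208 206 215 210 124 191 223 223 225 225 218 203 204 203 202 204 204 203 203 202 202 201 189 113 223 209 204 205 206 202
 24 204 205 205 206 221 151 190 223 225 225 215 202 203 204 202 203 203 203 202 203 202 202 201 201 193 113 226 201 205 202 203 204
 36 202 205 205 207 225 110 192 223 211 204 202 202 203 203 202 202 203 203 202 201 202 202 201 201 201 178 211 205 203 205 203 206
 48 204 205 202 202 224 116 191 203 201 202 204 203 203 203 202 202 202 202 200 202 203 201 200 201 200 187 219 202 205 208 205 205
 60 201 204 204 205 221 123 192 190 198 203 202 202 202 201 203 202 201 202 201 201 201 200 200 201 201 171 226 202 205 207 202 205
 72 205 205 137 142 207 212 186 183 199 191 201 201 201 202 200 201 202 201 202 201 200 201 200 200 195 124 223 128 206 206 203 204
 84 136 141 140 137 144 222 119 192 187 201 200 201 200 201
[... 6243 characters left out ...]
 215 215 215 216 215 215 216 202 186 184
180 131 128 125 127 126 126 124 128 126 126 130 127 154  56  63  59  65  69 171 183 185 187 187 186 173 175 186 188 187 183 186 185
192 132 132 180 181 145 150 162 177 183 132 130 132 182  57  76 102 103  62 161 186 186 187 187 186 190 186 186 185 183 186 185 185
204 150 181 182 185 183 181 181 185 182 130 132 129 182  54  70  98 102  54 176 183 184 186 186 190 184 188 189 190 184 184 183 182
216 181 182 182 185 185 180 182 182 181 133 129 128 183  50  50  53  56  50 174 182 186 185 184 189 187 186 185 184 186 184 184 182
228 184 184 184 182 183 183 185 184 182 183 181 179 115  45  43  45  46  49 108 125 185 186 188 184 188 187 187 185 183 182 183 185
```

Run:
```python
from h import *
from scipy.optimize import least_squares
# w7: loupe on board in hand; w8: lifted. Outer rim points on green background in w7
c=ld('w7'); im=c[0].astype(int); P=np.array([.5924,.2661,.0175]); 
nongreen=(im[...,1]-im[...,0]<25)
pts=[]
for r in range(10,118,6):
    d=np.nonzero(nongreen[r,130:380])[0]+130
    if r>70: # contiguous run about 252
        pass
    x=252
    while x>131 and nongreen[r,x]: x-=1
    y=252
    while y<379 and nongreen[r,y]: y+=1
    pts.append((r,x+.5,y-.5))
print(pts)
a=np.radians(np.arange(0,360,1))
R=np.array([[.839,-.544,0],[-.544,-.839,0],[0,0,-1]])
def model(q):
    out=[]
    cs=[np.array([proj(c,P+R@[q[0]+.036*np.cos(t),q[1]+.036*np.sin(t),q[2]+h]) for t in a]) for h in (-.01,.01)]
    for r,x,y in pts:
        xs=[];ys=[]
        for cc in cs:
            for i in range(len(a)):
                p1,p2=cc[i],cc[(i+1)%360]
                if (p1[1]-r)*(p2[1]-r)<=0 and p1[1]!=p2[1]: xs.append(p1[0]+(p2[0]-p1[0])*(r-p1[1])/(p2[1]-p1[1]))
        out+= [min(xs)-x,max(xs)-y] if xs else [20,20]
    return np.array(out)
s=least_squares(model,[.0876,0,-.0045],loss='soft_l1',diff_step=1e-2,x_scale=.01); print(s.x,s.cost,np.abs(s.fun).mean()); print(model([.0876,0,-.0045]).round(1))
```

```text
[(10, 252.5, 251.5), (16, 251.5, 252.5), (22, 252.5, 251.5), (28, 252.5, 251.5), (34, 252.5, 251.5), (40, 251.5, 252.5), (46, 252.5, 251.5), (52, 252.5, 251.5), (58, 252.5, 251.5), (64, 252.5, 251.5), (70, 252.5, 251.5), (76, 252.5, 251.5), (82, 252.5, 251.5), (88, 252.5, 251.5), (94, 252.5, 251.5), (100, 251.5, 253.5), (106, 251.5, 252.5), (112, 249.5, 259.5)]Traceback (most recent call last):
  File "<stdin>", line 30, in <module>
    return func(*args, **kwargs)
    result = trf(vector_fun.fun, vector_fun.jac, x0, f0, J0, lb, ub, ftol, xtol,
                 gtol, max_nfev, x_scale, loss_function, tr_solver,
                 tr_options.copy(), verbose, callback=callback_wrapped)
    return trf_no_bounds(
        fun, jac, x0, f0, J0, ftol, xtol, gtol, max_nfev, x_scale,
        loss_function, tr_solver, tr_options, verbose, callback=callback)
    J, f = scale_for_robust_loss_function(J, f, rho)
           ~~~~~~~~~~~~~~~~~~~~~~~~~~~~~~^^^^^^^^^^^
    f *= rho[1] / J_scale
numpy._core._exceptions._UFuncOutputCastingError: Cannot cast ufunc 'multiply' output from dtype('float64') to dtype('int64') with casting rule 'same_kind'
```

Run:
```python
from h import *
from scipy.optimize import least_squares
c=ld('w7'); g=c[0].astype(int).sum(2)/3; P=np.array([.5924,.2661,.0175])
R=np.array([[.839,-.544,0],[-.544,-.839,0],[0,0,-1.]])
pts=[(r,np.nonzero(g[r,140:250]>145)[0][0]+139.5,379.5-np.nonzero(g[r,260:380][::-1]>145)[0][0]) for r in range(30,116,6)]
print(pts)
a=np.radians(np.arange(0,360,1))
def model(q):
    pl=np.concatenate([[proj(c,P+R@np.array([q[0]+.036*np.cos(t),q[1]+.036*np.sin(t),q[2]+h])) for t in a] for h in (-.01,.01)]).astype(np.float32)
    H=cv2.convexHull(pl)[:,0].astype(float); out=[]
    for r,x,y in pts:
        xs=[]
        for p1,p2 in zip(H,np.roll(H,-1,0)):
            if (p1[1]-r)*(p2[1]-r)<=0 and p1[1]!=p2[1]: xs.append(p1[0]+(p2[0]-p1[0])*(r-p1[1])/(p2[1]-p1[1]))
        out+= [min(xs)-x,max(xs)-y] if xs else [20.,20.]
    return np.array(out,float)
s=least_squares(model,[.0876,0,-.0045],loss='soft_l1',diff_step=2e-2,x_scale=[.01,.01,.01]); print(s.x,s.cost); print(s.fun.round(1)); print(model([.0876,0,-.0045]).round(1))
```

```text
[(30, np.float64(155.5), np.float64(348.5)), (36, np.float64(154.5), np.float64(349.5)), (42, np.float64(154.5), np.float64(349.5)), (48, np.float64(155.5), np.float64(348.5)), (54, np.float64(155.5), np.float64(348.5)), (60, np.float64(156.5), np.float64(347.5)), (66, np.float64(156.5), np.float64(347.5)), (72, np.float64(159.5), np.float64(345.5)), (78, np.float64(161.5), np.float64(343.5)), (84, np.float64(163.5), np.float64(340.5)), (90, np.float64(165.5), np.float64(338.5)), (96, np.float64(168.5), np.float64(335.5)), (102, np.float64(172.5), np.float64(331.5)), (108, np.float64(176.5), np.float64(326.5)), (114, np.float64(180.5), np.float64(322.5))]
[ 0.08624221 -0.00024056 -0.00421999] 2.905348718045846
[-0.1  0.2  0.4 -0.4  0.3 -0.3 -0.5  0.6 -0.1  0.1 -0.2  0.3  0.9 -0.9
 -0.6 -0.4 -0.7 -0.2 -0.5  0.5  0.2 -0.1  0.3 -0.3 -0.1  0.1  0.1  0.9
  1.   0.1]
[-0.4  1.7  0.4  0.9  0.5  0.8 -0.1  1.5  0.6  0.7  0.6  0.7  2.  -0.7
  0.7 -0.4  0.8 -0.5  1.3  0.   2.2 -0.9  2.6 -1.3  2.5 -1.3  3.1 -0.8
  4.4 -2.2]
```

```bash
python3 -m jog '[[0,0,0,0.0015,0,-0.001,0],[0,0,0,0.0012,0,-0.001,0],[0,0,0,0,0,0,0],[0,0,0,0,0,0,0],[0,0,0,0,0,0,0],[0,0,0,0,0,0,0],[0,0,0,0,0,0,0],[0,0,0,0,0,0,0]]' 80
python3 - <<'E'
from h import *
c=save('wrist','w11.png'); o=observe(); R=o['tool_rot']; print(o['position'],R[2],'lens',o['position']+R@[.0862,-.0002,-.0042])
k=c[0].astype(int); h=cv2.cvtColor(c[0],cv2.COLOR_RGB2HSV).astype(int)
s=h[10:115,190:310]; m=((s[...,0]<25)&(s[...,1]>40)).astype(np.uint8); n,l,st,ce=cv2.connectedComponentsWithStats(m)
for i in np.argsort(-st[1:,4])[:3]+1: print('warm',st[i],ce[i]+[190,10], atz(c,*(ce[i]+[190,10]),.045))
m=(k[...,0]-k[...,1]>40)&(k[...,0]-k[...,2]>40); m[:,:380]=0; m[110:]=0; y,x=np.nonzero(m); print('tip',x.min(),y[x==x.min()])
for z in (.125,.13,.135,.14): print(z,proj(c,[.6589,-.1692,z]).round(1))
E
```

```text
time_s: 24.22
position: [0.6065, -0.2703, 0.1261]
tool_rot: [[-0.243, 0.97, -0.0], [0.97, 0.243, -0.0], [0.0, -0.0, -1.0]]
ft_force: [0.0, 1.1, -1.8]
grip_width: 0.0157
gripper_force: 83.6
[ 0.60657937 -0.2703071   0.12613612] [-1.37654666e-05  7.41141573e-05 -9.99999997e-01] lens [ 0.58547536 -0.18673012  0.13033492]
tip 438 [58 59]
0.125 [432.   56.7]
0.13 [438.6  55.5]
0.135 [445.8  54.2]
0.14 [453.4  52.7]
```

```bash
Z='hold'; python3 -m jog '[[0,0,0,0,0,0,0],[0,0,0,0,0,0,0],[0,0,0,0,0,0,0],[0,0,0,0,0,0,0],[0,0,0,0,0,0,0],[0,0,0,0,0,0,0],[0,0,0,0,0,0,0],[0,0,0,0,0,0,0],[0,0,0,0,0,0,0],[0,0,0,0,0,0,0]]' 80
python3 -m jog '[[0,0,0,0,0,0,0],[0,0,0,0,0,0,0],[0,0,0,0,0,0,0],[0,0,0,0,0,0,0],[0,0,0,0,0,0,0],[0,0,0,0,0,0,0],[0,0,0,0,0,0,0],[0,0,0,0,0,0,0],[0,0,0,0,0,0,0],[0,0,0,0,0,0,0]]' 80
python3 -c "
from rig import job
print(job.close_job())"
```

```text
time_s: 25.52
position: [0.6066, -0.2703, 0.1262]
tool_rot: [[-0.243, 0.97, 0.0], [0.97, 0.243, -0.0], [-0.0, 0.0, -1.0]]
ft_force: [-0.5, -0.4, -0.2]
grip_width: 0.0159
gripper_force: 83.6
time_s: 26.78
position: [0.6066, -0.2703, 0.1261]
tool_rot: [[-0.243, 0.97, 0.0], [0.97, 0.243, -0.0], [-0.0, 0.0, -1.0]]
ft_force: [0.1, -0.1, -1.7]
grip_width: 0.016
gripper_force: 83.6
the job is handed in; nothing more can be done
None
```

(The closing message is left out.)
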